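# Load plaster casts into the drying cassette and index it in front of the fan

## Robot

A 6-joint arm with a two-finger parallel gripper is mounted at the origin on the work surface; the furniture and walls round the work are solid. World frame = base frame: x ahead of the robot, y to its left, z up, the work surface at z = 0. Lengths are in m, angles in rad, forces in N, time in s.
With the tool pointing down it reaches from about 0.375 to 0.975 m from the base axis. Payload 3.8 kg.
Tool frame: the origin (TCP) lies on the centre line of the jaws, within the pads' length; the fingertips stand 14 mm ahead of it and the grasp point (between the pads) lies 5 mm behind it; z points along the fingers, y is the line along which they close (so a half turn about z gives the same grasp; the last joint's range is limited). The gripper opens to 85 mm and grips with 20 to 120 N. Pads are 22 mm wide; open, the fingers measure 114 mm over their backs; the gripper's body (76 mm by 85 mm) begins 54 mm behind the grasp point. The pads swing forward as they close: fully open they stand 13 mm farther back than shut.
Start: joints at [-1.172, 0.264, 1.604, -0, 1.274, -0.037], TCP at [0.285, -0.612, 0.245] pointing down, gripper open.
Joint ranges: [-2.63, 2.63], [-0.94, 2.18], [0.31, 2.57], [-1.31, 4.45], [0, 2.66], [-2.55, 2.55]. Speed limits (rad/s): [2.57, 2.57, 3.14, 3.14, 3.14, 3.14].

## Interface

Orientations are given as a rotation vector (axis times angle).
In Python, from workcell import bot, eyes, spot_in gives the robot as it stands.
- The arm moves only by the tool carry_out, never from a script. Its argument "series" is text: rows parted by semicolons, each of 4 numbers parted by spaces: the shift along the world's x, y, z in m, then the turn about the world's z in degrees. In form: tx ty tz roll; .... A call has 1 to 20 rows; each row shifts and turns the commanded pose from where the row before left it; what a row does not reach is not made up. A row lasts 1/8 s, in which the tool goes at most 62.5 mm and 10.7 degrees, less where a joint would pass 70% of its speed; a pose out of reach is approached as far as the arm can. A call is refused whole if a number of a shift passes 0.0625 or a number of a turn 10.7, either way. A call with a gripper value outside its range is refused whole. "jaw" is the gripper command: -1 is shut, 1 is fully open, values between are in proportion, set as the call begins (left out, the last holds). The fingers move at their own pace and stop on an object; "grip_force" is the grip in N (left out, the last holds). Time passes only in rows, so rows that do not move let the fingers close. It gives the time, the measured TCP pose, the force, the opening and the grip force at its end, in the units of the state.
- bot.read_state(): the state, without advancing time (a new reading comes with each control period).
- eyes.read_camera(name): name is "side" or "top" or "wrist"; returns (picture, depth): 480x640x3 uint8, blue, green, red; 480x640 float32, m along the optical axis (not along the pixel's ray), 0 where there is no reading.
- eyes.get_calibration(name): a dict with "K" (3x3 intrinsics, pixels), "distortion" ([k1, k2, p1, p2, k3] as OpenCV has them; the pictures are not rectified), "position" and "rotation" of the camera in the world; the wrist camera has in their place "T_tool_cam" (4x4, takes a point from camera to tool coordinates, whose origin is the TCP and whose axes are the flange's). Camera axes: x right, y down, z forward; pixel columns grow to the right and rows downward; lengths in m; the calibration is good to about 2 mm. A picture is of the moment at which its call begins: read the wrist's pose just before it. get_calibration takes no time and is no camera call.
- bot.finish_job(): hands the job in; it is judged then, once.
Trained networks look in the newest picture that a camera, given by its name, has taken for a name from the list of things; names that differ only in an ending like _2 or _b are one class to them, and where a whole thing is asked for, a point or a joint stands for the part that bears it (a point fixed in the world has none). Each returns a list of dicts, best first, with "score" (0 to 1); they miss things now and then, are a little off and sometimes report something else, mostly with a low value. They report only what shows in the picture. A call takes as long as a camera call.
- spot_in(camera, target): "rect" ([centre column, centre row, width, height] in pixels, round what is visible of it).
The state is a dict: "time": time; "q": joint angles; "joint_vel": joint speeds; "joint_torque": joint torques, N m; "tool_pos": TCP position; "tcp_rot": TCP orientation; "wrist_force": force on the tool from outside, world axes, zero at the start; "torque": the same for the moment, N m; "width": opening from 0.0 (shut) to 1.0 (fully open); "grip_force": force on a finger pad.
Only numpy, scipy, OpenCV 4.12 (cv2) and the standard library are available. Lean on these libraries where they do the work, as an engineer would, in place of code of your own. Each camera call takes 0.05 s, during which the arm holds its last target. There are 200 camera calls.

## Task

Change the casts in the drying cassette: pull the index knob up, draw the carriage one notch to the right, out from under the roof, and let the knob snap in. Take out the dry plate left inside and lay it flat, cast up, on the cork mat, and slide every plate lying on the table fully home into the cassette, cast up, handle straight out to the front: low casts in the two narrow slots below, tall casts in the two high slots above (the lower ones are best loaded first, as handles above get in the way). Only then index the carriage back one notch so that it is locked in front of the fan, all plates still fully home.

Things in the scene. Friction and masses are not known exactly. Their poses are not given: they have to be found in the camera images.
- drying_station: fixed plywood base (12 mm thick) with fan wall, left wall and clear roof at its left end. Origin: on the table below the cassette's centre when the carriage is at the fan; +x to the back, +y left. Base: x -125 to 110, y -375 to 80 mm. Roof, 235 to 239 mm up: x -85 to 80, y -60 to 75 mm. Fan wall at x = 70 mm. Steel index strip, 30 mm high, along x = -110 mm.
- carriage (a joint): carriage with the cassette, m: 0 = notch at the fan, under the roof; 0.20 = loading notch, 200 mm to the right (-y of the station). End stops -0.004 and 0.215. Slides easily (about 2 N) with the knob up; locked within 1.5 mm with the pin down in a notch.
- index_knob (a joint): lift of the index knob, m: 0 = pin down in a notch, 0.02 = end stop. A spring pulls it down (4 N at 0, 8 N at 0.018). The pin is clear of its notch from 0.012 up; let go between notches it rides on the strip at 0.012 and drops in by itself over a notch.
- knob_grip (a point): centre of the head of the upright black round knob: 36 mm across, 24 mm high, 76 mm above the table when down. Below the head is a narrow neck, and the carriage's arm 42 mm above the table. It sits on the carriage, 110 mm before (-x) and 140 mm right (-y) of the cassette's centre; moved sideways while lifted it takes the carriage along.
- mouth (a point): middle of the open front of the cassette, at the height of slot 1, 55 mm before its home point; moves with the carriage. Side walls 90 mm apart; rubber-faced runners with flanges 18 mm deep hold the disc's edges from below and above. Top of cassette 207 mm above the table. Handles stick out 85 mm from the mouth, one above the other, so a handle higher up bars those below from above: fill upwards.
- slot_1 (a point): slot 1 from the bottom, narrow: 14 mm clear, for low casts. Point: the disc's origin when fully home, on its runners and against the back stops. Axes: +x insertion direction, +z up; moves with the carriage. Floor 62 mm above the table.
- slot_2 (a point): slot 2 from the bottom, narrow: 14 mm clear, for low casts. Point: the disc's origin when fully home, on its runners and against the back stops. Axes: +x insertion direction, +z up; moves with the carriage. Floor 90 mm above the table.
- slot_3 (a point): slot 3 from the bottom, high: 29 mm clear, for tall casts. Point: the disc's origin when fully home, on its runners and against the back stops. Axes: +x insertion direction, +z up; moves with the carriage. Floor 118 mm above the table.
- slot_4 (a point): slot 4 from the bottom, high: 29 mm clear, for tall casts. Point: the disc's origin when fully home, on its runners and against the back stops. Axes: +x insertion direction, +z up; moves with the carriage. Floor 161 mm above the table.
- flat_a: aluminium disc, 80 mm across, 5 mm thick, with a 70 mm plaster cast on top, LOW: 9 mm high with the plate; about 110 g. Origin: centre of the disc's underside; +x points from handle to disc, +z up through the cast. Straight wooden handle at x -140 to -50, y -12 to 12, z 5 to 21 mm: 24 mm wide, its underside 5 mm above the table. Centre of mass about 10 mm handle-side of the origin. May be absent (None).
- flat_b: aluminium disc, 80 mm across, 5 mm thick, with a 70 mm plaster cast on top, LOW: 9 mm high with the plate; about 110 g. Origin: centre of the disc's underside; +x points from handle to disc, +z up through the cast. Straight wooden handle at x -140 to -50, y -12 to 12, z 5 to 21 mm: 24 mm wide, its underside 5 mm above the table. Centre of mass about 10 mm handle-side of the origin. May be absent (None).
- tall_a: aluminium disc, 80 mm across, 5 mm thick, with a 70 mm plaster cast on top, TALL and peaked: 23 mm high with the plate; about 140 g. Origin: centre of the disc's underside; +x points from handle to disc, +z up through the cast. Straight wooden handle at x -140 to -50, y -12 to 12, z 5 to 21 mm: 24 mm wide, its underside 5 mm above the table. Centre of mass about 10 mm handle-side of the origin. May be absent (None).
- tall_b: aluminium disc, 80 mm across, 5 mm thick, with a 70 mm plaster cast on top, TALL and peaked: 23 mm high with the plate; about 140 g. Origin: centre of the disc's underside; +x points from handle to disc, +z up through the cast. Straight wooden handle at x -140 to -50, y -12 to 12, z 5 to 21 mm: 24 mm wide, its underside 5 mm above the table. Centre of mass about 10 mm handle-side of the origin. May be absent (None).
- dry_low: the dry plate of the last batch, low cast: same make, size and axes as flat_a; in slot 1 at the start, fully home. Of dry_low and dry_tall just one is there (the other is None).
- dry_tall: the dry plate of the last batch, tall cast: same make, size and axes as tall_a; in slot 3 at the start, fully home. Of dry_low and dry_tall just one is there (the other is None).
- mat_top (a point): middle of the top of the fixed cork mat, 140 x 220 x 4 mm, flat on the table to the left; x across its short side, y along its long side, z up. The place for the dry plate: its disc should lie wholly on the mat, the handle may overhang.

How it is judged:
On the way, in this order (a step that is already met when the one before it is completed fails the run):
1. the carriage is locked in the loading notch, knob down (value of joint carriage between 0.196 and 0.204 m and value of joint index_knob below 0.003 m), for 0.2 s.
2. every plate from the table is fully home in a slot of its height while the carriage is locked in the loading notch (all of step 1 and ((x of flat_a in the frame of slot_1 between -0.008 and 0.005 m and y of flat_a in the frame of slot_1 between -0.006 and 0.006 m and z of flat_a in the frame of slot_1 between -0.005 and 0.006 m and angle between the x axis of flat_a and the x axis of slot_1, either way round below 0.25 rad and angle between flat_a's own z axis and vertical below 0.1 rad) or (x of flat_a in the frame of slot_2 between -0.008 and 0.005 m and y of flat_a in the frame of slot_2 between -0.006 and 0.006 m and z of flat_a in the frame of slot_2 between -0.005 and 0.006 m and angle between the x axis of flat_a and the x axis of slot_2, either way round below 0.25 rad and angle between flat_a's own z axis and vertical below 0.1 rad)) and ((x of flat_b in the frame of slot_1 between -0.008 and 0.005 m and y of flat_b in the frame of slot_1 between -0.006 and 0.006 m and z of flat_b in the frame of slot_1 between -0.005 and 0.006 m and angle between the x axis of flat_b and the x axis of slot_1, either way round below 0.25 rad and angle between flat_b's own z axis and vertical below 0.1 rad) or (x of flat_b in the frame of slot_2 between -0.008 and 0.005 m and y of flat_b in the frame of slot_2 between -0.006 and 0.006 m and z of flat_b in the frame of slot_2 between -0.005 and 0.006 m and angle between the x axis of flat_b and the x axis of slot_2, either way round below 0.25 rad and angle between flat_b's own z axis and vertical below 0.1 rad)) and ((x of tall_a in the frame of slot_3 between -0.008 and 0.005 m and y of tall_a in the frame of slot_3 between -0.006 and 0.006 m and z of tall_a in the frame of slot_3 between -0.005 and 0.006 m and angle between the x axis of tall_a and the x axis of slot_3, either way round below 0.25 rad and angle between tall_a's own z axis and vertical below 0.1 rad) or (x of tall_a in the frame of slot_4 between -0.008 and 0.005 m and y of tall_a in the frame of slot_4 between -0.006 and 0.006 m and z of tall_a in the frame of slot_4 between -0.005 and 0.006 m and angle between the x axis of tall_a and the x axis of slot_4, either way round below 0.25 rad and angle between tall_a's own z axis and vertical below 0.1 rad)) and ((x of tall_b in the frame of slot_3 between -0.008 and 0.005 m and y of tall_b in the frame of slot_3 between -0.006 and 0.006 m and z of tall_b in the frame of slot_3 between -0.005 and 0.006 m and angle between the x axis of tall_b and the x axis of slot_3, either way round below 0.25 rad and angle between tall_b's own z axis and vertical below 0.1 rad) or (x of tall_b in the frame of slot_4 between -0.008 and 0.005 m and y of tall_b in the frame of slot_4 between -0.006 and 0.006 m and z of tall_b in the frame of slot_4 between -0.005 and 0.006 m and angle between the x axis of tall_b and the x axis of slot_4, either way round below 0.25 rad and angle between tall_b's own z axis and vertical below 0.1 rad))), for 0.2 s.
At the end, for the whole second after the job is handed in: Carriage locked at the fan (within 4 mm, knob within 3 mm of down); plates from the table at rest, level, cast up, low in slot 1 or 2, tall in 3 or 4, within 8 mm of home, 6 mm sideways and in height, 0.25 rad of straight; dry plate flat on the mat, disc within 35 x 75 mm of its middle (value of joint carriage between -0.004 and 0.004 m and value of joint index_knob below 0.003 m and ((x of flat_a in the frame of slot_1 between -0.008 and 0.005 m and y of flat_a in the frame of slot_1 between -0.006 and 0.006 m and z of flat_a in the frame of slot_1 between -0.005 and 0.006 m and angle between the x axis of flat_a and the x axis of slot_1, either way round below 0.25 rad and angle between flat_a's own z axis and vertical below 0.1 rad) or (x of flat_a in the frame of slot_2 between -0.008 and 0.005 m and y of flat_a in the frame of slot_2 between -0.006 and 0.006 m and z of flat_a in the frame of slot_2 between -0.005 and 0.006 m and angle between the x axis of flat_a and the x axis of slot_2, either way round below 0.25 rad and angle between flat_a's own z axis and vertical below 0.1 rad)) and ((x of flat_b in the frame of slot_1 between -0.008 and 0.005 m and y of flat_b in the frame of slot_1 between -0.006 and 0.006 m and z of flat_b in the frame of slot_1 between -0.005 and 0.006 m and angle between the x axis of flat_b and the x axis of slot_1, either way round below 0.25 rad and angle between flat_b's own z axis and vertical below 0.1 rad) or (x of flat_b in the frame of slot_2 between -0.008 and 0.005 m and y of flat_b in the frame of slot_2 between -0.006 and 0.006 m and z of flat_b in the frame of slot_2 between -0.005 and 0.006 m and angle between the x axis of flat_b and the x axis of slot_2, either way round below 0.25 rad and angle between flat_b's own z axis and vertical below 0.1 rad)) and ((x of tall_a in the frame of slot_3 between -0.008 and 0.005 m and y of tall_a in the frame of slot_3 between -0.006 and 0.006 m and z of tall_a in the frame of slot_3 between -0.005 and 0.006 m and angle between the x axis of tall_a and the x axis of slot_3, either way round below 0.25 rad and angle between tall_a's own z axis and vertical below 0.1 rad) or (x of tall_a in the frame of slot_4 between -0.008 and 0.005 m and y of tall_a in the frame of slot_4 between -0.006 and 0.006 m and z of tall_a in the frame of slot_4 between -0.005 and 0.006 m and angle between the x axis of tall_a and the x axis of slot_4, either way round below 0.25 rad and angle between tall_a's own z axis and vertical below 0.1 rad)) and ((x of tall_b in the frame of slot_3 between -0.008 and 0.005 m and y of tall_b in the frame of slot_3 between -0.006 and 0.006 m and z of tall_b in the frame of slot_3 between -0.005 and 0.006 m and angle between the x axis of tall_b and the x axis of slot_3, either way round below 0.25 rad and angle between tall_b's own z axis and vertical below 0.1 rad) or (x of tall_b in the frame of slot_4 between -0.008 and 0.005 m and y of tall_b in the frame of slot_4 between -0.006 and 0.006 m and z of tall_b in the frame of slot_4 between -0.005 and 0.006 m and angle between the x axis of tall_b and the x axis of slot_4, either way round below 0.25 rad and angle between tall_b's own z axis and vertical below 0.1 rad)) and x of dry_low in the frame of mat_top between -0.035 and 0.035 m and y of dry_low in the frame of mat_top between -0.075 and 0.075 m and z of dry_low in the frame of mat_top between -0.004 and 0.006 m and angle between each of dry_low, dry_tall's own z axis and vertical below 0.1 rad and x of dry_tall in the frame of mat_top between -0.035 and 0.035 m and y of dry_tall in the frame of mat_top between -0.075 and 0.075 m and z of dry_tall in the frame of mat_top between -0.004 and 0.006 m and linear speed of each of flat_a, flat_b, tall_a, tall_b, dry_low, dry_tall below 0.02 m/s); the robot touches nothing.
Of flat_a, flat_b, tall_a, tall_b only 3 to 4 are there at a start; the rules pass over those that are not, and their reading is None.
Of dry_low, dry_tall only 1 to 1 are there at a start; the rules pass over those that are not, and their reading is None.
At some moment in a run one of tall_a, tall_b may be knocked a few centimetres aside while the robot is not near it.
Once in a run the grip may slacken for a moment while it holds something.
It also fails if it takes over 210 s, if anything falls off the work surface, if the arm or the gripper's body presses on something with over 40 N, if the wrist force passes 120 N, or if a joint passes its speed limit or range.

## Working session

There is one attempt and no reset: what is moved stays moved. The work goes in short steps, Python scripts to look and compute and a tool call to move; the robot and the scene stay as the last step left them, time stands still between calls to the robot, and variables do not carry over. Pictures are saved under pics/ and viewed, at most 14 in all, crops included, and the job is handed in when it is done.

Besides the shell and the picture viewer there is one more tool, called after "Call:" as name(argument=value, ...) on one line, values as JSON. carry_out: Moves the arm, as the interface text tells. Its arguments: {"type":"object","properties":{"series":{"type":"string"},"jaw":{"type":"number"},"grip_force":{"type":"number"}},"required":["series"]}

```bash
mkdir -p pics; ls; cat > h.py <<'E'
import numpy as np,cv2
from workcell import bot,eyes,spot_in
from scipy.spatial.transform import Rotation as R
def cam(name):
    s=bot.read_state(); im,d=eyes.read_camera(name); c=eyes.get_calibration(name)
    if 'T_tool_cam' in c:
        T=np.eye(4);T[:3,:3]=R.from_rotvec(s['tcp_rot']).as_matrix();T[:3,3]=s['tool_pos'];T=T@np.array(c['T_tool_cam'])
    else:
        T=np.eye(4);r=np.array(c['rotation'],float);T[:3,:3]=r if r.shape==(3,3) else R.from_rotvec(r).as_matrix();T[:3,3]=c['position']
    return im,d,np.array(c['K'],float),np.array(c['distortion'],float),T
def cloud(d,K,D,T):
    v,u=np.mgrid[:480,:640]
    n=cv2.undistortPoints(np.stack([u,v],-1).reshape(-1,1,2).astype(np.float32),K,D).reshape(480,640,2)
    p=np.dstack([n*d[...,None],d])@T[:3,:3].T+T[:3,3]
    p[d==0]=np.nan
    return p
def proj(P,K,D,T):
    r=T[:3,:3].T; return cv2.projectPoints(np.atleast_2d(P).astype(float),cv2.Rodrigues(r)[0],-r@T[:3,3],K,D)[0].reshape(-1,2)
E
python3 - <<'E'
from h import *
s=bot.read_state(); print(s)
for n in ['top','side']:
    im,d,K,D,T=cam(n); cv2.imwrite(f'pics/{n}0.png',im); np.savez(f'{n}0.npz',im=im,d=d,K=K,D=D,T=T); p=cloud(d,K,D,T); print(n,T.round(3).tolist(),K[0,0])
    for t in ['flat_a','tall_a','dry_low','dry_tall','index_knob','carriage','mat_top','drying_station']:
        for r in spot_in(n,t)[:5]:
            c=np.array(r['rect']); q=p[int(min(max(c[1],0),479)),int(min(max(c[0],0),639))]
            print(n,t,round(r['score'],2),c.round(),q.round(3))
E
```

```text
pics
{'time': 0.0, 'q': array([-1.17193470e+00,  2.64788327e-01,  1.60540279e+00, -3.09999093e-05,
        1.27365496e+00, -3.68753749e-02]), 'joint_vel': array([ 0.00185714,  0.000751  , -0.00011502,  0.00024969, -0.00111473,
        0.00023663]), 'joint_torque': array([-4.65428857e-04, -5.15112090e+01, -3.67316508e+01, -4.46047602e-05,
        1.30281344e-02, -1.15416447e-05]), 'tool_pos': array([ 0.28463558, -0.61128018,  0.24392271]), 'tcp_rot': array([-3.06516445e+00, -6.78588106e-01,  6.82467890e-04]), 'wrist_force': array([ 0.10987281, -0.9883439 ,  1.03279804]), 'torque': array([0.01288574, 0.00781593, 0.03257749]), 'grip_force': 0.0, 'width': 0.9990617523720752}
top [[-0.383, -0.82, 0.424, -0.023], [-0.924, 0.346, -0.166, 0.152], [-0.01, -0.456, -0.89, 1.292], [0.0, 0.0, 0.0, 1.0]] 503.0750307769454
top flat_a 0.67 [391. 211.  18.  14.] [ 0.608 -0.291  0.012]
top flat_a 0.4 [214. 275.  94.  51.] [0.591 0.246 0.057]
top flat_a 0.35 [195. 283.  29.  51.] [0.577 0.295 0.085]
top tall_a 0.9 [365. 226.  31.  39.] [ 0.599 -0.2    0.006]
top dry_low 0.7 [196. 284.  27.  48.] [0.573
[... 612 characters left out ...]
.179 0.036]
side [[-0.21, -0.608, 0.766, -0.552], [-0.978, 0.127, -0.167, 0.174], [0.004, -0.784, -0.621, 0.992], [0.0, 0.0, 0.0, 1.0]] 583.3685654512542
side flat_a 0.9 [449. 261.  43.  43.] [ 0.499 -0.39   0.017]
side flat_a 0.55 [409. 260.  34.  38.] [ 0.531 -0.291  0.015]
side flat_a 0.46 [196. 247. 100.  78.] [0.665 0.248 0.038]
side tall_a 0.71 [220. 238. 176. 134.] [0.73  0.186 0.011]
side tall_a 0.59 [375. 255.  38.  44.] [ 0.557 -0.206  0.022]
side dry_low 0.73 [176. 260.  23.  44.] [0.568 0.294 0.082]
side index_knob 0.76 [237. 262.  17.  16.] [0.533 0.152 0.084]
side carriage 0.94 [197. 247. 100.  76.] [0.67  0.248 0.037]
side mat_top 0.88 [189. 331.  98.  64.] [0.403 0.28  0.003]
```

```bash
python3 -c "
import cv2
a=cv2.imread('pics/top0.png')[160:400,120:480];b=cv2.imread('pics/side0.png')[160:400,120:520]
cv2.imwrite('pics/t0c.png',cv2.resize(a,None,fx=2.2,fy=2.2,interpolation=2));cv2.imwrite('pics/s0c.png',cv2.resize(b,None,fx=2,fy=2,interpolation=2))"
```

```text
(no output)
```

View pics/t0c.png

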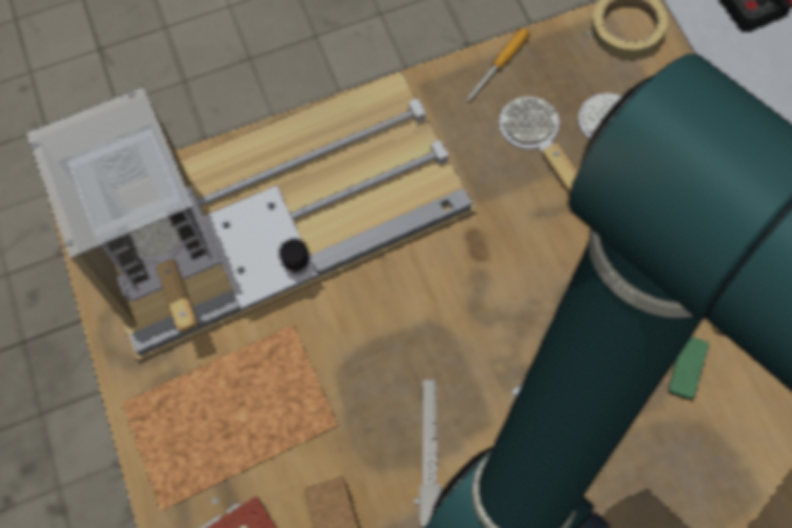

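View pics/s0c.png

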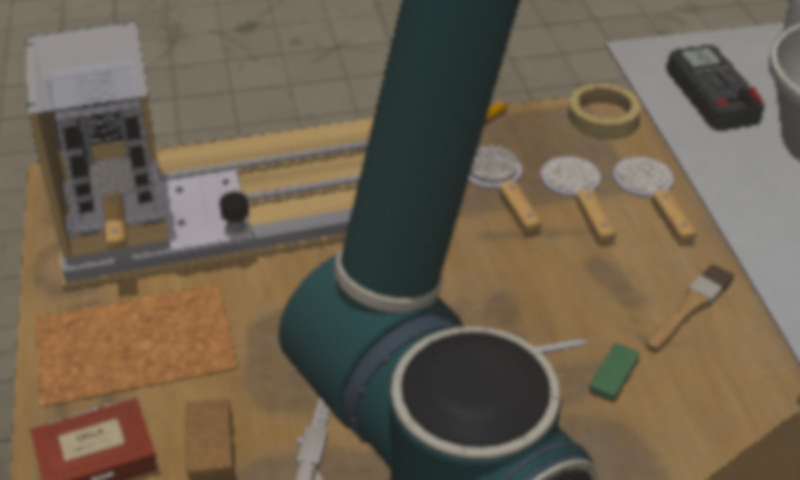

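The views show three plates on the table (tall at about 0.60,-0.20, and two low at y -0.29 and -0.39), a dry low plate in slot 1, the mat in front of the station and the knob at side crop (235,208). Next I'll fit the station, mat and plate poses.

```bash
python3 - <<'E'
from h import *
for n in ['top','side']:
    f=np.load(n+'0.npz'); im,d,K,D,T=[f[k] for k in ['im','d','K','D','T']]; p=cloud(d,K,D,T)
    hsv=cv2.cvtColor(im,cv2.COLOR_BGR2HSV)
    # strip: z .03-.055, grey, in front
    m=(p[...,2]>.03)&(p[...,2]<.052)&(p[...,0]>.45)&(p[...,0]<.66)&(p[...,1]>-.12)&(p[...,1]<.37)&(hsv[...,1]<60)
    q=p[m]; 
    # lower envelope in x per y
    ys=np.arange(-.1,.36,.02); e=[]
    for y in ys:
        k=q[abs(q[:,1]-y)<.01]
        if len(k)>4: e.append((y,np.percentile(k[:,0],10)))
    e=np.array(e); print(n,'strip front',e.round(3).tolist()); a=np.polyfit(e[:,0],e[:,1],1); print(a,'yaw',np.degrees(np.arctan(-a[0])))
    # knob: dark, z .07-.1
    m=(p[...,2]>.075)&(p[...,2]<.1)&(hsv[...,2]<70)&(abs(p[...,0]-.54)<.05)&(abs(p[...,1]-.15)<.05)
    if m.any(): print('knob',p[m].mean(0),np.median(p[m],0),p[m].min(0),p[m].max(0),m.sum())
    # roof
    m=(p[...,2]>.22)&(p[...,2]<.26)&(p[...,1]>.15)&(p[...,0]>.5)
    if m.any(): r=cv2.minAreaRect(p[m][:,:2].astype(np.float32)*1000); print('roof',r,np.median(p[m][:,2]))
    # mat
    m=(hsv[...,0]>5)&(hsv[...,0]<18)&(hsv[...,1]>110)&(p[...,2]<.02)&(abs(p[...,0]-.4)<.14)&(abs(p[...,1]-.28)<.17)
    m=cv2.morphologyEx(m.astype(np.uint8),cv2.MORPH_OPEN,np.ones((5,5)))
    nn,l,st,_=cv2.connectedComponentsWithStats(m); i=1+st[1:,4].argmax()
    print('mat',cv2.minAreaRect(p[l==i][:,:2].astype(np.float32)*1000))
    # plates: white discs
    m=(hsv[...,1]<45)&(hsv[...,2]>110)&(p[...,2]<.04)&(p[...,1]<-.12)&(p[...,0]>.5)&(p[...,0]<.75)
    nn,l,st,_=cv2.connectedComponentsWithStats(m.astype(np.uint8))
    for i in range(1,nn):
        if st[i,4]>100: print('disc',p[l==i].mean(0).round(3),cv2.minAreaRect(p[l==i][:,:2].astype(np.float32)*1000),np.nanmax(p[l==i][:,2]))
    # tall objects near mat/other clutter
    m=(p[...,2]>.012)&(p[...,0]<.36)&(p[...,0]>.1)&(p[...,1]>.1)&(p[...,1]<.5)
    nn,l,st,_=cv2.connectedComponentsWithStats(m.astype(np.uint8))
    for i in range(1,nn):
        if st[i,4]>60: print('clutter',p[l==i].min(0).round(3),p[l==i].max(0).round(3))
E
```

```text
top strip front [[-0.08, 0.547], [-0.06, 0.544], [-0.04, 0.541], [-0.02, 0.541], [0.0, 0.538], [0.02, 0.536], [0.04, 0.536], [0.06, 0.533], [0.08, 0.534], [0.1, 0.533], [0.12, 0.53], [0.14, 0.525], [0.16, 0.526], [0.18, 0.528], [0.2, 0.528], [0.22, 0.527], [0.24, 0.535], [0.26, 0.528], [0.28, 0.531], [0.32, 0.524], [0.34, 0.523]]
[-0.0455942   0.53839651] yaw 2.6105474856645596
knob [0.53541804 0.1492981  0.08701946] [0.53456696 0.14943765 0.08750667] [0.52022439 0.13435874 0.07504082] [0.55211195 0.16385027 0.09441044] 127
roof ((639.1109619140625, 303.62921142578125), (168.72390747070312, 135.03094482421875), 3.324787139892578) 0.23955742226942145
mat ((413.2169189453125, 284.62774658203125), (149.93055725097656, 225.34339904785156), 3.3408799171447754)
disc [ 0.628 -0.952  0.008] ((624.9441528320312, -923.278076171875), (217.664306640625, 252.88311767578125), 89.02082824707031) 0.03845396851037641
disc [ 0.618 -0.558  0.006] ((624.9534912109375, -578.3558959960938), (249.89369201660156, 239.26971435546875), 0.03788591921329498) 0.038607852828747014
disc [ 0.605 -0.738  0.016] ((60
[... 1565 characters left out ...]
, -935.0270385742188), (119.54388427734375, 236.77223205566406), 24.094327926635742) 0.009380936582849664
disc [ 0.621 -0.203  0.012] ((622.9977416992188, -207.88131713867188), (62.735897064208984, 75.66129302978516), 63.01719665527344) 0.024210571645476797
disc [ 0.594 -0.301  0.004] ((597.6660766601562, -303.2452697753906), (82.11974334716797, 92.0339126586914), 56.669456481933594) 0.011217121949017472
disc [ 0.571 -0.395  0.004] ((572.348388671875, -397.57659912109375), (80.9000015258789, 79.89677429199219), 64.45875549316406) 0.011818017034494033
clutter [0.1   0.1   0.228] [0.159 0.134 0.31 ]
clutter [0.194 0.268 0.012] [0.3   0.395 0.038]
clutter [0.188 0.186 0.012] [0.285 0.237 0.033]
```

Call:
carry_out(series="0.0193 0.0585 0.002 -1.68;0.0193 0.0585 0.002 -1.68;0.0193 0.0585 0.002 -1.68;0.0193 0.0585 0 -1.68;0.0193 0.0585 0 -1.68;0.0193 0.0585 0 -1.68;0.0193 0.0585 0 -1.68;0.0193 0.0585 0 -1.68;0.0193 0.0585 0 -1.68;0.0193 0.0585 0 -1.68;0.0193 0.0585 0 -1.68;0.0193 0.0585 0 -1.68;0.0193 0.0585 0 -1.68;0 0 0 0;0 0 0 0", jaw=1)

```text
time: 2.78
tool_pos: [0.5355, 0.1484, 0.2511]
tcp_rot: [3.14, 0.088, -0.001]
wrist_force: [-0.0, -0.1, -1.1]
width: 1.0
grip_force: 0.0
```

```bash
python3 - <<'E'
from h import *
s=bot.read_state(); print(s['tool_pos'],s['tcp_rot'],s['q'])
im,d,K,D,T=cam('wrist'); cv2.imwrite('pics/w1.png',im); p=cloud(d,K,D,T); print(T.round(3))
hsv=cv2.cvtColor(im,cv2.COLOR_BGR2HSV)
m=(p[...,2]>.075)&(p[...,2]<.1)&(abs(p[...,0]-.54)<.04)&(abs(p[...,1]-.15)<.04)
if m.any(): print('knob',p[m].mean(0),p[m].min(0),p[m].max(0),cv2.minEnclosingCircle(p[m][:,:2].astype(np.float32)))
print([ (r['score'],r['rect']) for r in spot_in('wrist','index_knob')])
im,d,K,D,T=cam('top'); cv2.imwrite('pics/t1.png',im); p=cloud(d,K,D,T); hsv=cv2.cvtColor(im,cv2.COLOR_BGR2HSV)
m=(hsv[...,1]<45)&(hsv[...,2]>110)&(p[...,2]<.04)&(p[...,1]<-.05)&(p[...,1]>-.5)&(p[...,0]>.35)&(p[...,0]<.8)
nn,l,st,_=cv2.connectedComponentsWithStats(m.astype(np.uint8))
for i in range(1,nn):
    if st[i,4]>100: print('disc',cv2.minAreaRect(p[l==i][:,:2].astype(np.float32)*1000),np.percentile(p[l==i][:,2],98))
for t in ['flat_a','tall_a']:
  for r in spot_in('top',t): print(t,r)
E
```

```text
[0.53549804 0.14844665 0.2510564 ] [ 3.13957358e+00  8.77114975e-02 -1.18006797e-03] [ 2.25976891e-01  3.55284428e-02  1.85393522e+00 -6.63738430e-04
  1.25302202e+00  1.74112063e+00]
[[ 0.055 -0.953 -0.299  0.613]
 [-0.998 -0.052 -0.017  0.152]
 [ 0.001  0.3   -0.954  0.379]
 [ 0.     0.     0.     1.   ]]
knob [0.54218278 0.14907078 0.08695549] [0.52343422 0.13136197 0.07505933] [0.5586526  0.1665171  0.08972113] ((0.5407395362854004, 0.14889991283416748), 0.01807883195579052)
[(0.8, [315.4, 211.6, 46.5, 51.7])]
disc ((575.0110473632812, -477.5110778808594), (449.6058044433594, 44.966651916503906), 0.00016396581486333162) 0.011363435083804727
disc ((576.518798828125, -399.7646789550781), (82.3701171875, 86.71556091308594), 48.05305480957031) 0.01396287409956501
disc ((599.1997680664062, -304.8084411621094), (82.55569458007812, 89.00813293457031), 44.413204193115234) 0.013958596752889555
disc ((635.1644897460938, -204.03306579589844), (84.30083465576172, 83.69245910644531), 40.15097427368164) 0.024280807658891818
flat_a {'rect': [402.8, 227.4, 41.1, 48.0], 'score': 0.86}
flat_a {'rect': [438.4, 221.4, 40.8, 52.9], 'score': 0.75}
tall_a {'rect': [367.1, 228.2, 36.0, 48.7], 'score': 0.79}
tall_a {'rect': [254.7, 274.3, 14.8, 14.0], 'score': 0.4}
```

View pics/w1.png

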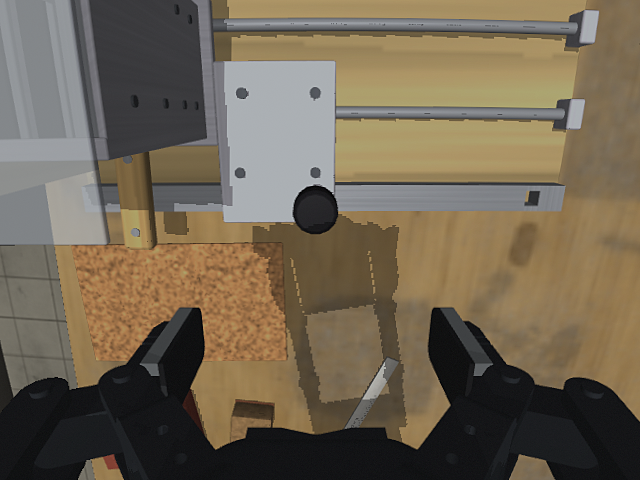

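Wrist view: knob at (315,210), the far notch at (533,198), and the strip is parallel to the image, so the station yaw is about 3.2°. Next I'll grip the knob.

Call:
carry_out(series="0.003 0 -0.05 0;0.002 0 -0.05 0;0 0 -0.05 0;0 0 -0.03 0;0 0 0 0;0 0 0 0")

```text
time: 3.78
tool_pos: [0.542, 0.1483, 0.0728]
tcp_rot: [-3.14, -0.084, -0.003]
wrist_force: [0.4, -0.7, 0.4]
width: 0.999
grip_force: 0.0
```

Call:
carry_out(series="0 0 0 0;0 0 0 0;0 0 0 0;0 0 0 0;0 0 0 0;0 0 0 0;0 0 0 0;0 0 0 0", jaw=-1, grip_force=50)

```text
time: 4.78
tool_pos: [0.5415, 0.1489, 0.0726]
tcp_rot: [-3.14, -0.086, -0.002]
wrist_force: [-1.5, -0.0, 4.9]
width: 0.405
grip_force: 49.4
```

Call:
carry_out(series="0 0 0.008 0;0 0 0.008 0;0 0 0 0;0 0 0 0")

```text
time: 5.28
tool_pos: [0.5413, 0.1488, 0.087]
tcp_rot: [-3.14, -0.086, -0.002]
wrist_force: [5.9, 1.5, -7.3]
width: 0.403
grip_force: 50.4
```

Call:
carry_out(series="0 0 0.002 0;0.0014 -0.0245 0 0;0.0014 -0.0245 0 0;0.0014 -0.0245 0 0;0.0014 -0.0245 0 0;0.0014 -0.0245 0 0;0.0014 -0.0245 0 0;0.0014 -0.0245 0 0;0.0014 -0.0245 0 0;0 0 0 0;0 0 0 0")

```text
time: 6.65
tool_pos: [0.5528, -0.0482, 0.0889]
tcp_rot: [3.14, 0.085, 0.003]
wrist_force: [6.5, -0.7, -8.3]
width: 0.408
grip_force: 52.0
```

Call:
carry_out(series="0 0 0 0;0 0 0 0;0 0 0 0", jaw=0.0)

```text
time: 7.02
tool_pos: [0.5517, -0.0473, 0.0895]
tcp_rot: [-3.14, -0.086, 0.001]
wrist_force: [-0.1, -0.4, -0.1]
width: 0.5
grip_force: 0.0
```

Call:
carry_out(series="0 -0.003 0 0;0 -0.003 0 0;0 -0.003 0 0;0 -0.003 0 0;0 0 0 0;0 0 0 0")

```text
time: 7.78
tool_pos: [0.5521, -0.0563, 0.0893]
tcp_rot: [-3.135, -0.083, -0.0]
wrist_force: [-1.0, 12.3, 1.3]
width: 0.498
grip_force: 6.3
```

Call:
carry_out(series="0 0.004 0 0;0 0.004 0 0;0 0 0 0", jaw=1)

```text
time: 8.15
tool_pos: [0.552, -0.0515, 0.0893]
tcp_rot: [3.14, 0.086, -0.0]
wrist_force: [-0.1, 0.0, -1.0]
width: 1.004
grip_force: 0.0
```

Call:
carry_out(series="-0.02 0.03 0.05 0;-0.03 0.03 0.05 0;-0.03 0.03 0.05 0;0 0.02 0.03 0;0 0 0 0")

```text
time: 8.78
tool_pos: [0.4766, 0.0566, 0.2683]
tcp_rot: [-3.14, -0.089, -0.012]
wrist_force: [0.8, 0.1, 0.0]
width: 0.995
grip_force: 0.0
```

```bash
python3 - <<'E'
from h import *
s=bot.read_state(); print(s['tool_pos'],s['tcp_rot'])
im,d,K,D,T=cam('wrist'); cv2.imwrite('pics/w2.png',im); p=cloud(d,K,D,T)
hsv=cv2.cvtColor(im,cv2.COLOR_BGR2HSV)
k=(p[...,2]>.073)&(p[...,2]<.1)&(abs(p[...,0]-.552)<.03)&(abs(p[...,1]+.052)<.03)
print('knob',k.sum(),p[k].mean(0),np.percentile(p[k],[90,98],axis=0),cv2.minEnclosingCircle(p[k][:,:2].astype(np.float32)))
m=(p[...,2]>.072)&(p[...,2]<.1)&(p[...,0]<.6)&(p[...,0]>.4)&(p[...,1]>.03)&(p[...,1]<.16)&(hsv[...,1]>60)
r=cv2.minAreaRect(p[m][:,:2].astype(np.float32)*1000); print('handle',m.sum(),r,p[m].min(0),p[m].max(0),np.median(p[m][:,2]))
for t in ['dry_low','index_knob','carriage']:print(t,spot_in('wrist',t)[:2])
np.savez('w2.npz',im=im,p=p)
E
```

```text
[0.47659927 0.05663894 0.26828697] [-3.14019751 -0.08862751 -0.01163886]
knob 1826 [ 0.55201312 -0.04989564  0.08646778] [[ 0.56416667 -0.03743158  0.08851129]
 [ 0.56773335 -0.03485106  0.08910642]] ((0.5518507957458496, -0.052023351192474365), 0.018108323216438293)
handle 3448 ((555.0449829101562, 105.29458618164062), (88.78255462646484, 57.68655014038086), 5.790038108825684) [0.51215147 0.07859821 0.07219754] [0.59995992 0.13834244 0.09328304] 0.08249191910869691
dry_low [{'rect': [278.2, 90.6, 69.6, 159.5], 'score': 0.8}]
index_knob [{'rect': [456.6, 129.9, 51.3, 49.7], 'score': 0.58}]
carriage [{'rect': [312.2, 76.2, 335.8, 151.3], 'score': 0.68}]
```

View pics/w2.png

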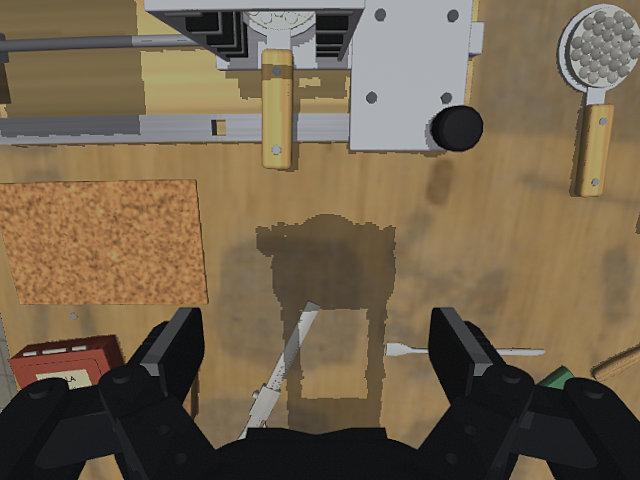

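```bash
cat >> h.py <<'E'
def handle(p,im,box,zlo,zhi):
    "axis fit of wooden handle in pixel box: yaw(deg), tip end, front end, top z"
    hsv=cv2.cvtColor(im,cv2.COLOR_BGR2HSV); m=np.zeros(im.shape[:2],bool); m[box[1]:box[3],box[0]:box[2]]=1
    m&=(hsv[...,0]>8)&(hsv[...,0]<30)&(hsv[...,1]>60)&(p[...,2]>zlo)&(p[...,2]<zhi)
    m=cv2.morphologyEx(m.astype(np.uint8),cv2.MORPH_OPEN,np.ones((5,5)))
    nn,l,st,_=cv2.connectedComponentsWithStats(m); q=p[l==1+st[1:,4].argmax()]
    z=np.percentile(q[:,2],80); q=q[abs(q[:,2]-z)<.004]
    c=q[:,:2].mean(0); v=np.linalg.svd(q[:,:2]-c,full_matrices=False)[2][0]; v=v*np.sign(v[0])
    a=(q[:,:2]-c)@v; b=(q[:,:2]-c)@[-v[1],v[0]]; lo,hi=np.percentile(a,[.5,99.5]); bm=np.percentile(b,[2,98]); c2=c+np.array([-v[1],v[0]])*bm.mean()
    return dict(yaw=np.degrees(np.arctan2(v[1],v[0])),tail=c2+v*lo,front=c2+v*hi,z=z,width=np.ptp(bm),len=hi-lo)
E
python3 - <<'E'
from h import *
f=np.load('w2.npz'); p=f['p']
print(handle(p,f['im'],(250,40,305,180),.072,.1))
print(p[110,277],p[160,277],p[55,275])
print('tall',handle(p,f['im'],(570,95,620,205),.01,.04))
E
```

```text
{'yaw': np.float64(0.696193106330268), 'tail': array([0.51302752, 0.09053108]), 'front': array([0.60057403, 0.0915949 ]), 'z': np.float64(0.08325621575134806), 'width': np.float64(0.022297332986323647), 'len': np.float64(0.08755297700759374)}
[0.55740349 0.0904808  0.08263155] [0.51931689 0.08933933 0.08299856] [0.5968449  0.09326099 0.08175031]
tall {'yaw': np.float64(6.808426554994089), 'tail': array([ 0.49645322, -0.21961327]), 'front': array([ 0.58324825, -0.20925065]), 'z': np.float64(0.021147911833197232), 'width': np.float64(0.022404493083700006), 'len': np.float64(0.08741144383791136)}
```

Knob is down in the loading notch (wrist view: knob (457,130), dry handle (277,110)). Next I'll grasp the dry handle.

Call:
carry_out(series="0.031 0.017 -0.05 -1;0.03 0.0175 -0.05 -1;0 0 -0.05 0;0 0 -0.046 0;0 0 0 0;0 0 0 0")

```text
time: 9.72
tool_pos: [0.5363, 0.0898, 0.069]
tcp_rot: [3.141, 0.03, -0.0]
wrist_force: [0.6, 0.4, 0.3]
width: 1.0
grip_force: 0.0
```

Call:
carry_out(series="0 0 0 0;0 0 0 0;0 0 0 0;0 0 0 0;0 0 0 0;0 0 0 0;0 0 0 0;0 0 0 0;0 0 0 0", jaw=-1, grip_force=70)

```text
time: 10.85
tool_pos: [0.5363, 0.0904, 0.0689]
tcp_rot: [-3.141, -0.031, -0.001]
wrist_force: [1.1, 1.2, 4.0]
width: 0.27
grip_force: 71.6
```

Call:
carry_out(series="0 0 0.002 0;-0.02 -0.001 0 0;-0.02 -0.001 0 0;-0.02 -0.001 0 0;-0.02 -0.001 0 0;-0.02 -0.001 0 0;-0.02 -0.001 0 0;0 0 0 0")

```text
time: 11.85
tool_pos: [0.4129, 0.0839, 0.0692]
tcp_rot: [3.141, 0.031, -0.007]
wrist_force: [0.4, 0.9, -1.3]
width: 0.267
grip_force: 71.0
```

```bash
python3 - <<'E'
from h import *
s=bot.read_state(); print(s['tool_pos'],s['width'])
im,d,K,D,T=cam('wrist'); p=cloud(d,K,D,T); cv2.imwrite('pics/w3.png',im)
print(p[60,240:360:20].round(3).tolist(), spot_in('wrist','dry_low')[:2])
r=spot_in('wrist','dry_low')
E
```

```text
[0.41290698 0.08386647 0.06917383] 0.26743673630188325
[[0.506, 0.108, 0.069], [0.506, 0.102, 0.07], [0.506, 0.096, 0.067], [0.506, 0.09, 0.067], [0.506, 0.084, 0.069], [0.507, 0.078, 0.067]] [{'rect': [313.2, 201.5, 255.3, 403.0], 'score': 0.63}]
```

View pics/w3.png

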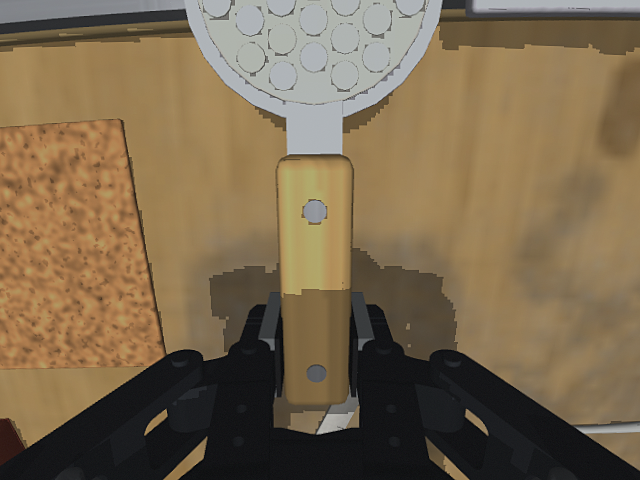

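Call:
carry_out(series="-0.005 0 0.03 0;0 0 0.03 5;0 0.0093 0 10.2;0 0.0093 0 10.2;0 0.0093 0 10.2;0 0.0093 0 10.2;0.002 0.0093 0 10.2;0.002 0.0093 0 10.2;0.002 0.0093 0 10.2;0.002 0.0093 0 10.2;0.002 0.0093 0 5.2;0 0 0 0;0 0 -0.03 0;0 0 -0.03 0;0 0 -0.03 0;0 0 0 0;0 0 0 0")

```text
time: 14.12
tool_pos: [0.4217, 0.1681, 0.0414]
tcp_rot: [2.165, 2.276, 0.001]
wrist_force: [0.3, -0.8, -0.5]
width: 0.269
grip_force: 70.9
```

Call:
carry_out(series="-0.003 0 -0.01 0;0 0 -0.008 0;0 0 -0.004 0;0 0 0 0;0 0 -0.003 0;0 0 0 0")

```text
time: 14.88
tool_pos: [0.4183, 0.1682, 0.0175]
tcp_rot: [-2.164, -2.277, 0.001]
wrist_force: [-6.4, -3.1, 16.9]
width: 0.271
grip_force: 81.8
```

Call:
carry_out(series="0 0 0.001 0;0 0 0 0;0 0 0 0;0 0 0 0", jaw=0.2)

```text
time: 15.38
tool_pos: [0.4176, 0.1679, 0.0163]
tcp_rot: [-2.164, -2.277, 0.001]
wrist_force: [0.3, -0.4, -0.3]
width: 0.597
grip_force: 0.0
```

Call:
carry_out(series="0 0 0.02 0;0 0 0.05 0;0 -0.02 0.05 -5;0 -0.05 0.05 -10;0.02 -0.055 0.03 -10;0.02 -0.055 0 -10;0.02 -0.055 0 -10;0.02 -0.055 0 -10;0.01 -0.055 0 -10;0 -0.055 0 -10;0 -0.055 0 -10;0 -0.05 0 -10;0 -0.05 0 0;0 0 0 0;0 0 0 0", jaw=1)

```text
time: 17.25
tool_pos: [0.5064, -0.3781, 0.2085]
tcp_rot: [-3.14, 0.058, 0.002]
wrist_force: [0.3, 0.2, -1.5]
width: 1.0
grip_force: 0.0
```

```bash
python3 - <<'E'
from h import *
s=bot.read_state(); print(s['time'],s['tool_pos'],s['tcp_rot'])
im,d,K,D,T=cam('side'); cv2.imwrite('pics/s2.png',cv2.resize(im[150:420,80:520],None,fx=1.8,fy=1.8,interpolation=2))
p=cloud(d,K,D,T); hsv=cv2.cvtColor(im,cv2.COLOR_BGR2HSV)
print('dry',[(r['score'],r['rect'],p[int(r['rect'][1]),int(r['rect'][0])]) for r in spot_in('side','dry_low')[:3]])
im,d,K,D,T=cam('wrist'); cv2.imwrite('pics/w4.png',im); p=cloud(d,K,D,T); np.savez('w4.npz',im=im,p=p)
for t in ['flat_a','tall_a']: print(t,[(r['score'],r['rect']) for r in spot_in('wrist',t)[:3]])
E
```

```text
17.25 [ 0.50644008 -0.37811069  0.20852778] [-3.13961644e+00  5.78781366e-02  1.65369402e-03]
dry [(0.74, [209.0, 325.4, 79.8, 34.8], array([0.40700303, 0.23303034, 0.0089967 ]))]
flat_a [(0.66, [342.8, 177.9, 94.6, 217.2]), (0.64, [223.2, 159.2, 100.7, 220.1])]
tall_a [(0.91, [98.0, 120.4, 104.6, 222.9])]
```

View pics/s2.png

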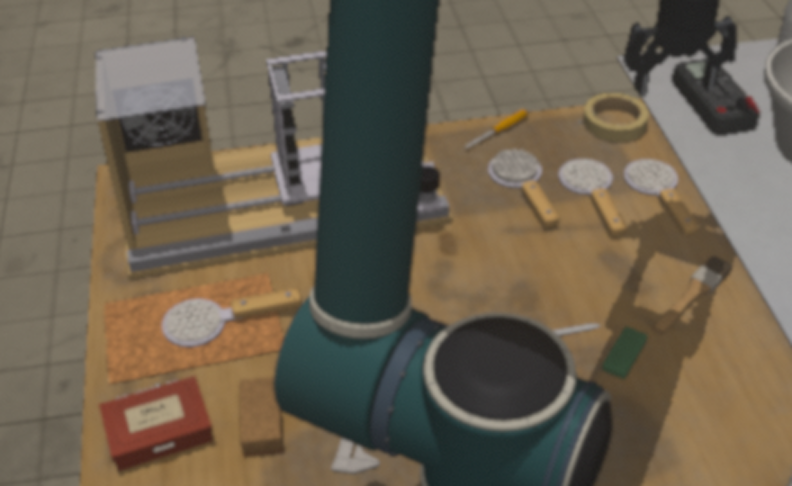

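View pics/w4.png

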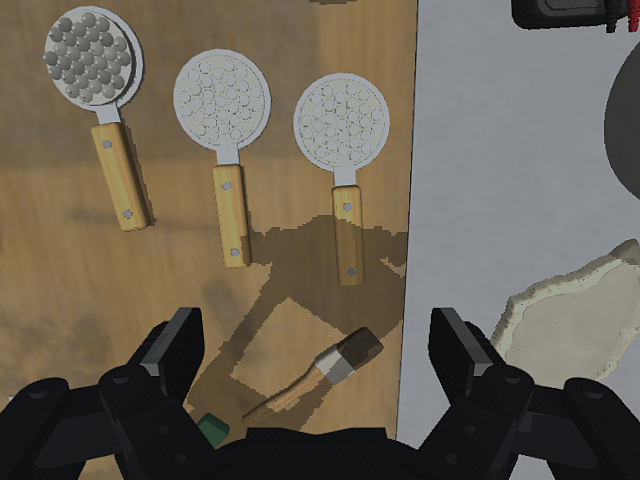

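Dry plate lies on the mat (side view, disc at (195,322)). Wrist view: low handles at (348,235) and (230,215), tall handle at (120,175).

```bash
python3 - <<'E'
from h import *
f=np.load('w4.npz'); p=f['p']
for n,b in [('B',(325,180,370,292)),('A',(205,160,258,275)),('T',(85,115,158,240))]: 
    r=handle(p,f['im'],b,.008,.04); v=(r['front']-r['tail'])/np.linalg.norm(r['front']-r['tail']); print(n,r,'grasp25',r['tail']+v*.025)
E
```

```text
B {'yaw': np.float64(2.52785983389763), 'tail': array([ 0.43853401, -0.40661275]), 'front': array([ 0.52601628, -0.40275057]), 'z': np.float64(0.021141582276047222), 'width': np.float64(0.02253157906770898), 'len': np.float64(0.08756749108564954)} grasp25 [ 0.46350968 -0.40551012]
A {'yaw': np.float64(0.7662403279943878), 'tail': array([ 0.45973984, -0.30694053]), 'front': array([ 0.54745132, -0.30576746]), 'z': np.float64(0.021086652782381112), 'width': np.float64(0.022021079875243064), 'len': np.float64(0.08771932722869008)} grasp25 [ 0.4847376 -0.3066062]
T {'yaw': np.float64(6.746282870269803), 'tail': array([ 0.49770641, -0.22128957]), 'front': array([ 0.58426187, -0.21105075]), 'z': np.float64(0.02107369223950929), 'width': np.float64(0.021976848984047864), 'len': np.float64(0.0871589433831717)} grasp25 [ 0.52253331 -0.21835275]
```

Call:
carry_out(series="-0.011 0.036 -0.04 1.5;-0.0105 0.0355 -0.04 1.4;0 0 -0.05 0;0 0 -0.04 0;0 0 -0.02 0;0 0 0 0;0 0 0 0", jaw=0.3)

```text
time: 18.38
tool_pos: [0.4868, -0.3079, 0.0211]
tcp_rot: [3.14, 0.023, 0.004]
wrist_force: [-0.7, 1.1, 0.0]
width: 0.649
grip_force: 0.0
```

Call:
carry_out(series="0 0 0 0;0 0 0 0;0 0 0 0;0 0 0 0;0 0 0 0;0 0 0 0", jaw=-1, grip_force=80)

```text
time: 19.12
tool_pos: [0.4862, -0.3078, 0.0202]
tcp_rot: [3.14, 0.022, 0.003]
wrist_force: [-0.2, -1.2, 5.4]
width: 0.257
grip_force: 80.2
```

Call:
carry_out(series="0 0 0.02 0;0 0 0.05 0;0 0 0.04 0;0 0 0 0;0 0 0 0")

```text
time: 19.75
tool_pos: [0.4844, -0.3063, 0.1287]
tcp_rot: [-3.14, -0.023, 0.002]
wrist_force: [-0.1, 0.6, -1.3]
width: 0.261
grip_force: 79.5
```

Call:
carry_out(series="-0.0215 0.03 0.02 0.3;-0.0215 0.045 0 0.3;-0.022 0.05 0 0.3;0 0.05 0 0.3;0 0.05 0 0.3;0 0.05 0 0.3;0 0.05 0 0.3;0 0.05 -0.02 0.3;0 0.013 -0.02 0;0 0 -0.023 0;0 0 0 0;0 0 0 0")

```text
time: 21.25
tool_pos: [0.4197, 0.0808, 0.0858]
tcp_rot: [3.14, 0.088, -0.003]
wrist_force: [-0.5, -0.4, -0.7]
width: 0.256
grip_force: 79.4
```

```bash
cat >> h.py <<'E'
def held():
    s=bot.read_state(); im,d,K,D,T=cam('wrist'); p=cloud(d,K,D,T)
    M=R.from_rotvec(s['tcp_rot']).as_matrix(); q=(p-s['tool_pos'])@M  # tool coords
    # flat top of handle and neck/disc rim, along tool x
    out=[]
    for x in np.arange(-.01,.13,.01):
        k=(abs(q[...,0]-x)<.003)&(abs(q[...,1])<(.006 if x<.07 else .03))&(abs(q[...,2])<.04)
        out.append((round(float(x),3), np.round(np.median(p[k][:,2])*1000,1) if k.sum()>5 else None))
    print('pos',s['tool_pos'].round(4),'yaw',np.degrees(2*np.arctan2(s['tcp_rot'][1],s['tcp_rot'][0])).round(2),'w',round(s['width'],3),'F',s['wrist_force'].round(1)); print('z profile',out)
    hsv=cv2.cvtColor(im,cv2.COLOR_BGR2HSV)
    for x in (0.045,.03,.015,0.0):
        k=(abs(q[...,0]-x)<.004)&(abs(q[...,1])<.03)&(abs(q[...,2])<.025)&(hsv[...,1]>70)
        if k.sum()>5: print('handle y@',x,np.percentile(q[k][:,1],[3,97]).round(4))
    return im,p,q
E
python3 -c "
from h import *
held()"
```

```text
pos [0.4197 0.0808 0.0858] yaw 3.21 w 0.256 F [-0.5 -0.4 -0.7]
z profile [(-0.01, np.float64(85.6)), (0.0, np.float64(85.4)), (0.01, np.float64(85.3)), (0.02, np.float64(85.1)), (0.03, np.float64(85.1)), (0.04, np.float64(85.0)), (0.05, np.float64(85.0)), (0.06, np.float64(83.0)), (0.07, np.float64(70.7)), (0.08, np.float64(70.7)), (0.09, np.float64(71.7)), (0.1, np.float64(71.5)), (0.11, np.float64(71.5)), (0.12, None), (0.13, None)]
handle y@ 0.045 [-0.0114  0.011 ]
handle y@ 0.03 [-0.0111  0.011 ]
handle y@ 0.015 [-0.0108  0.0117]
handle y@ 0.0 [-0.0103  0.0113]
```

Call:
carry_out(series="0 0 0.0015 0;0.015 0.0009 0 0;0.015 0.0009 0 0;0.015 0.0009 0 0;0.015 0.0008 0 0;0 0 0 0")

```text
time: 22.05
tool_pos: [0.482, 0.0846, 0.0879]
tcp_rot: [-3.14, -0.088, -0.001]
wrist_force: [-0.3, 0.4, -1.0]
width: 0.257
grip_force: 79.4
```

Call:
carry_out(series="0.015 0.0008 0 0;0.015 0.0008 0 0;0.01 0.0006 0 0;0.01 0.0006 0 0;0 0 0 0")

```text
time: 22.68
tool_pos: [0.5312, 0.0874, 0.0879]
tcp_rot: [-3.14, -0.088, -0.001]
wrist_force: [-0.7, 0.0, -2.4]
width: 0.256
grip_force: 79.4
```

Call:
carry_out(series="0.003 0.0002 -0.001 0;0.003 0.0002 -0.001 0;0.002 0.0001 -0.001 0;0 0 0 0;0.002 0 0 0;0 0 0 0")

```text
time: 23.42
tool_pos: [0.5405, 0.0878, 0.0849]
tcp_rot: [-3.14, -0.088, -0.0]
wrist_force: [0.1, 0.1, -0.9]
width: 0.255
grip_force: 79.4
```

Call:
carry_out(series="0.001 0 -0.001 0;0.001 0 0 0;0 0 0 0;0 0 0 0")

```text
time: 23.92
tool_pos: [0.5419, 0.0878, 0.0836]
tcp_rot: [3.14, 0.089, -0.001]
wrist_force: [-2.6, -0.8, -0.2]
width: 0.259
grip_force: 79.6
```

Call:
carry_out(series="0.001 0 -0.0005 0;0.001 0 0 0;0 0 0 0;0 0 0 0")

```text
time: 24.42
tool_pos: [0.542, 0.0878, 0.0829]
tcp_rot: [3.14, 0.089, -0.008]
wrist_force: [-8.3, -0.5, 4.9]
width: 0.257
grip_force: 80.2
```

Call:
carry_out(series="-0.001 0 0 0;0 0 0 0;0 0 0 0", jaw=0.4)

```text
time: 24.8
tool_pos: [0.5441, 0.0879, 0.0837]
tcp_rot: [-3.14, -0.088, -0.002]
wrist_force: [0.1, -0.3, 0.0]
width: 0.702
grip_force: 0.0
```

Call:
carry_out(series="0 0 0.03 0;-0.01 0 0.04 0;-0.03 0 0.05 0;-0.02 -0.02 0.04 0;0 -0.01 0.02 0;0 0 0 0;0 0 0 0")

```text
time: 25.68
tool_pos: [0.483, 0.058, 0.2622]
tcp_rot: [-3.14, -0.088, 0.002]
wrist_force: [-1.0, 0.5, -0.9]
width: 0.698
grip_force: 0.0
```

```bash
python3 - <<'E'
from h import *
s=bot.read_state(); print(s['tool_pos'])
im,d,K,D,T=cam('wrist'); cv2.imwrite('pics/w5.png',im); p=cloud(d,K,D,T); np.savez('w5.npz',im=im,p=p)
u=proj([[.515,.087,.083],[.60,.092,.083]],K,D,T).round(); print(u)
x0,y0=u.min(0).astype(int)-20; x1,y1=u.max(0).astype(int)+20
print(handle(p,im,(max(x0,0),max(y0,0),x1,y1),.072,.1))
E
```

```text
[0.48304417 0.05799193 0.2622308 ]
[[281. 173.]
 [277.  56.]]
{'yaw': np.float64(3.8761522098515915), 'tail': array([0.51484501, 0.08510705]), 'front': array([0.60230801, 0.09103311]), 'z': np.float64(0.0832369907084891), 'width': np.float64(0.022103916850850225), 'len': np.float64(0.08766352436262503)}
```

Plate A is home (handle tail matches the dry plate's). Next is B.

Call:
carry_out(series="-0.0024 -0.058 0 -0.1;-0.0024 -0.058 0 -0.1;-0.0024 -0.058 0 -0.1;-0.0024 -0.058 0 -0.1;-0.0024 -0.058 0 -0.1;-0.0024 -0.058 -0.03 -0.1;-0.0024 -0.058 -0.05 -0.1;-0.0027 -0.0575 -0.05 0;0 0 -0.05 0;0 0 -0.04 0;0 0 -0.021 0;0 0 0 0;0 0 0 0", jaw=0.4)

```text
time: 27.35
tool_pos: [0.4652, -0.382, 0.0417]
tcp_rot: [-3.141, -0.07, 0.0]
wrist_force: [0.5, 0.0, 0.6]
width: 0.701
grip_force: 0.0
```

Call:
carry_out(series="0 0 0 0;0 0 0 0;0 0 0 0;0 0 0 0;0 0 0 0;0 0 0 0", jaw=-1)

```text
time: 28.1
tool_pos: [0.4648, -0.3821, 0.0418]
tcp_rot: [-3.141, -0.069, 0.0]
wrist_force: [-1.3, 0.3, -0.4]
width: 0.001
grip_force: 0.0
```

Call:
carry_out(series="0 0 0.02 0;0 0 0.05 0;0 0 0.05 0;0 0 0.02 0;0 0 0 0;0 0 0 0")

```text
time: 28.85
tool_pos: [0.4639, -0.3812, 0.18]
tcp_rot: [-3.139, -0.069, 0.004]
wrist_force: [-0.1, 0.2, -1.0]
width: -0.003
grip_force: 0.0
```

The combined shifts went past the row limit, so the grasp fell short above the handle without touching anything. I'll retry.

Call:
carry_out(series="0 -0.012 0 0;0 -0.0125 0 0;0 0 -0.05 0;0 0 -0.05 0;0 0 -0.04 0;0 0 -0.02 0;0 0 0 0;0 0 0 0", jaw=0.4)

```text
time: 29.85
tool_pos: [0.466, -0.4079, 0.0235]
tcp_rot: [3.139, 0.069, 0.003]
wrist_force: [0.4, 0.4, 0.6]
width: 0.703
grip_force: 0.0
```

Call:
carry_out(series="0 0 0 0;0 0 0 0;0 0 0 0;0 0 0 0;0 0 0 0;0 0 0 0", jaw=-1)

```text
time: 30.6
tool_pos: [0.4655, -0.4073, 0.0225]
tcp_rot: [3.14, 0.069, 0.002]
wrist_force: [-0.2, -0.1, 4.0]
width: 0.252
grip_force: 81.4
```

Call:
carry_out(series="0 0 0.02 0;0 0 0.045 0;0 0 0.05 0;-0.014 0.0545 0 0.1;-0.014 0.0545 0 0.1;-0.0145 0.0545 0 0.1;0 0.0545 0 0.1;0 0.0545 0 0.1;0 0.0545 0 0.1;0 0.0545 0 0.1;0 0.0545 0 0;0 0.053 0 0;0 0 -0.01 0;0 0 -0.01 0;0 0 0 0;0 0 0 0")

```text
time: 32.6
tool_pos: [0.4223, 0.0812, 0.1166]
tcp_rot: [3.14, 0.085, -0.001]
wrist_force: [0.8, -0.2, -0.9]
width: 0.256
grip_force: 80.7
```

```bash
python3 -c "
from h import *
held()"
```

```text
pos [0.4223 0.0812 0.1166] yaw 3.1 w 0.256 F [ 0.8 -0.2 -0.9]
z profile [(-0.01, np.float64(113.8)), (0.0, np.float64(113.5)), (0.01, np.float64(113.5)), (0.02, np.float64(113.3)), (0.03, np.float64(113.3)), (0.04, np.float64(113.3)), (0.05, np.float64(113.2)), (0.06, np.float64(110.4)), (0.07, np.float64(98.9)), (0.08, np.float64(99.0)), (0.09, np.float64(99.8)), (0.1, np.float64(99.9)), (0.11, np.float64(99.8)), (0.12, None), (0.13, None)]
handle y@ 0.045 [-0.0115  0.0112]
handle y@ 0.03 [-0.011   0.0111]
handle y@ 0.015 [-0.0109  0.0115]
handle y@ 0.0 [-0.01    0.0112]
```

Call:
carry_out(series="0 0 0.0015 0;0.015 0.0009 0 0;0.015 0.0009 0 0;0.015 0.0009 0 0;0.015 0.0008 0 0;0 0 0 0")

```text
time: 33.4
tool_pos: [0.4839, 0.086, 0.1184]
tcp_rot: [-3.14, -0.088, -0.001]
wrist_force: [0.1, 0.1, -1.1]
width: 0.249
grip_force: 80.7
```

Call:
carry_out(series="0.015 0.0008 0 0;0.015 0.0008 0 0;0.01 0.0006 0 0;0.01 0.0006 0 0;0.004 0.0002 -0.001 0;0.003 0.0002 -0.001 0;0 0 0 0")

```text
time: 34.28
tool_pos: [0.5392, 0.0891, 0.1161]
tcp_rot: [3.14, 0.088, -0.001]
wrist_force: [0.4, 0.1, -0.4]
width: 0.256
grip_force: 80.7
```

Call:
carry_out(series="0.002 0 -0.001 0;0.0015 0 -0.0005 0;0 0 0 0;0 0 0 0")

```text
time: 34.78
tool_pos: [0.5419, 0.089, 0.1145]
tcp_rot: [3.14, 0.088, -0.003]
wrist_force: [-4.6, -0.6, -0.2]
width: 0.253
grip_force: 80.8
```

Call:
carry_out(series="0.001 0 -0.001 0;0.001 0 -0.0005 0;0 0 0 0;0 0 0 0")

```text
time: 35.28
tool_pos: [0.542, 0.089, 0.1131]
tcp_rot: [3.14, 0.089, -0.01]
wrist_force: [-12.2, -0.8, 6.8]
width: 0.255
grip_force: 81.6
```

Call:
carry_out(series="-0.001 0 0 0;0 0 0 0;0 0 0 0", jaw=0.4)

```text
time: 35.65
tool_pos: [0.5449, 0.0892, 0.1138]
tcp_rot: [-3.14, -0.088, -0.003]
wrist_force: [0.3, 0.4, 0.4]
width: 0.697
grip_force: 0.0
```

Call:
carry_out(series="0 0 0.03 0;-0.01 0 0.04 0;-0.03 0 0.05 0;-0.02 -0.01 0.03 0;0 -0.01 0 0;0 0 0 0;0 0 0 0")

```text
time: 36.52
tool_pos: [0.4835, 0.069, 0.2616]
tcp_rot: [-3.14, -0.088, 0.004]
wrist_force: [-0.9, 0.2, 0.5]
width: 0.7
grip_force: 0.0
```

```bash
python3 - <<'E'
from h import *
s=bot.read_state(); print(s['tool_pos'])
im,d,K,D,T=cam('wrist'); cv2.imwrite('pics/w6.png',im); p=cloud(d,K,D,T)
u=proj([[.515,.087,.111],[.60,.092,.111]],K,D,T).round(); print(u)
x0,y0=u.min(0).astype(int)-20; x1,y1=u.max(0).astype(int)+20
print(handle(p,im,(max(x0,0),max(y0,0),x1,y1),.095,.13))
u=proj([[.497,-.22,.02],[.584,-.21,.02]],K,D,T).round(); print('tall px',u)
print([(r['score'],r['rect']) for r in spot_in('wrist','tall_a')[:3]])
E
```

```text
[0.48354843 0.06902579 0.26156944]
[[292. 180.]
 [290.  51.]]
{'yaw': np.float64(3.8653397408939894), 'tail': array([0.51406866, 0.08657573]), 'front': array([0.60131966, 0.09247088]), 'z': np.float64(0.11123563394193493), 'width': np.float64(0.02208097014272723), 'len': np.float64(0.08744992954141872)}
tall px [[607. 202.]
 [621. 110.]]
[(0.94, [603.1, 89.2, 66.4, 175.5]), (0.5, [333.5, 79.4, 343.6, 158.8])]
```

Call:
carry_out(series="0 -0.056 0 0;0 -0.056 0 0;0 -0.056 0 0;0 -0.056 0 0;0 -0.056 0 0;0 0 0 0;0 0 0 0")

```text
time: 37.5
tool_pos: [0.4837, -0.2106, 0.2623]
tcp_rot: [-3.139, -0.087, 0.003]
wrist_force: [-1.2, 0.3, -0.3]
width: 0.699
grip_force: 0.0
```

```bash
python3 - <<'E'
from h import *
s=bot.read_state(); print(s['tool_pos'])
im,d,K,D,T=cam('wrist'); cv2.imwrite('pics/w7.png',im); p=cloud(d,K,D,T)
r=spot_in('wrist','tall_a'); print([(a['score'],a['rect']) for a in r[:3]])
c=r[0]['rect']; b=[int(max(c[0]-c[2]/2-12,0)),int(max(c[1]-c[3]/2-12,0)),int(c[0]+c[2]/2+12),int(c[1]+c[3]/2+12)]
h=handle(p,im,b,.008,.035); v=(h['front']-h['tail'])/h['len']; print(h,'g27',h['tail']+v*.027)
E
```

```text
[ 0.48370123 -0.21056529  0.26226791]
[(0.65, [308.6, 79.2, 84.6, 156.3])]
{'yaw': np.float64(4.825316826073294), 'tail': array([ 0.52366184, -0.20695992]), 'front': array([ 0.61106893, -0.19958124]), 'z': np.float64(0.021271754316176294), 'width': np.float64(0.022332555394001197), 'len': np.float64(0.08771798796852687)} g27 [ 0.55056614 -0.20468873]
```

The tall plate was knocked 26 mm. I'll use the new pose.

Call:
carry_out(series="0.0335 0.003 -0.03 0.8;0.0335 0.003 -0.03 0.8;0 0 -0.05 0;0 0 -0.05 0;0 0 -0.04 0;0 0 -0.025 0;0 0 -0.015 0;0 0 0 0;0 0 0 0")

```text
time: 38.72
tool_pos: [0.5521, -0.205, 0.0247]
tcp_rot: [3.138, 0.133, 0.003]
wrist_force: [-0.1, 0.2, 0.4]
width: 0.698
grip_force: 0.0
```

Call:
carry_out(series="0 0 0 0;0 0 0 0;0 0 0 0;0 0 0 0;0 0 0 0;0 0 0 0", jaw=-1)

```text
time: 39.48
tool_pos: [0.5514, -0.2052, 0.0238]
tcp_rot: [3.138, 0.132, 0.002]
wrist_force: [-0.3, -0.8, 4.4]
width: 0.251
grip_force: 80.8
```

Call:
carry_out(series="0 0 0.02 0;0 0 0.05 0;0 0 0.05 0;-0.03 0.02 0.02 -0.4;-0.035 0.035 0 -0.4;-0.035 0.04 0 -0.4;-0.028 0.05 0 -0.4;0 0.05 0 0;0 0.05 0 0;0 0.042 0 0;0 0 -0.015 0;0 0 0 0;0 0 0 0")

```text
time: 41.1
tool_pos: [0.4225, 0.0811, 0.1481]
tcp_rot: [3.14, 0.086, -0.002]
wrist_force: [-0.0, 0.3, -2.1]
width: 0.251
grip_force: 80.2
```

```bash
python3 -c "
from h import *
held()"
```

```text
pos [0.4225 0.0811 0.1481] yaw 3.15 w 0.251 F [-0.   0.3 -2.1]
z profile [(-0.01, np.float64(144.3)), (0.0, np.float64(144.0)), (0.01, np.float64(144.0)), (0.02, np.float64(143.8)), (0.03, np.float64(143.7)), (0.04, np.float64(143.7)), (0.05, np.float64(143.6)), (0.06, np.float64(139.9)), (0.07, np.float64(129.2)), (0.08, np.float64(136.0)), (0.09, np.float64(139.0)), (0.1, np.float64(139.4)), (0.11, np.float64(139.0)), (0.12, None), (0.13, None)]
handle y@ 0.045 [-0.0113  0.0113]
handle y@ 0.03 [-0.011   0.0113]
handle y@ 0.015 [-0.0107  0.0116]
handle y@ 0.0 [-0.0102  0.0112]
```

Call:
carry_out(series="0 0 -0.0015 0;0.015 0.0009 0 0;0.015 0.0009 0 0;0.015 0.0009 0 0;0.015 0.0008 0 0;0 0 0 0")

```text
time: 41.9
tool_pos: [0.4843, 0.0857, 0.1469]
tcp_rot: [-3.14, -0.088, -0.0]
wrist_force: [0.3, -0.4, -1.3]
width: 0.253
grip_force: 80.2
```

Call:
carry_out(series="0.015 0.0008 0 0;0.015 0.0008 0 0;0.01 0.0006 0 0;0.01 0.0006 0 0;0.004 0.0002 -0.001 0;0.003 0.0002 -0.001 0;0 0 0 0")

```text
time: 42.78
tool_pos: [0.5397, 0.0888, 0.1446]
tcp_rot: [3.14, 0.089, -0.001]
wrist_force: [-1.0, -0.1, -1.8]
width: 0.254
grip_force: 80.2
```

Call:
carry_out(series="0.002 0 -0.0005 0;0.0015 0 -0.0005 0;0 0 0 0;0 0 0 0")

```text
time: 43.28
tool_pos: [0.5427, 0.0888, 0.1436]
tcp_rot: [3.14, 0.089, -0.002]
wrist_force: [-2.7, -0.4, 0.1]
width: 0.254
grip_force: 80.3
```

Call:
carry_out(series="0.001 0 -0.001 0;0.001 0 -0.0005 0;0 0 0 0;0 0 0 0")

```text
time: 43.78
tool_pos: [0.5427, 0.0887, 0.1421]
tcp_rot: [3.14, 0.089, -0.009]
wrist_force: [-10.0, -1.2, 5.3]
width: 0.249
grip_force: 81.1
```

Call:
carry_out(series="-0.001 0 0 0;0 0 0 0;0 0 0 0", jaw=0.4)

```text
time: 44.15
tool_pos: [0.5453, 0.0888, 0.1428]
tcp_rot: [-3.14, -0.088, -0.003]
wrist_force: [0.1, -0.0, 0.3]
width: 0.706
grip_force: 0.0
```

Call:
carry_out(series="0 0 0.03 0;-0.01 0 0.04 0;-0.03 0 0.05 0;-0.03 -0.01 0.02 0;0 -0.01 0 0;0 0 0 0;0 0 0 0")

```text
time: 45.02
tool_pos: [0.4745, 0.0687, 0.2809]
tcp_rot: [-3.14, -0.088, 0.003]
wrist_force: [-0.1, 0.0, -0.2]
width: 0.699
grip_force: 0.0
```

```bash
python3 - <<'E'
from h import *
s=bot.read_state(); print(s['tool_pos'])
im,d,K,D,T=cam('wrist'); cv2.imwrite('pics/w8.png',im); p=cloud(d,K,D,T)
u=proj([[.515,.087,.139],[.60,.092,.139]],K,D,T).round(); print(u)
x0,y0=u.min(0).astype(int)-22; x1,y1=u.max(0).astype(int)+22
print(handle(p,im,(max(x0,0),max(y0,0),x1,y1),.122,.155))
print(spot_in('wrist','index_knob')[:1])
k=(p[...,2]>.073)&(p[...,2]<.11)&(abs(p[...,0]-.552)<.03)&(abs(p[...,1]+.052)<.03)
if k.any(): print('knob',k.sum(),np.percentile(p[k],[2,98],axis=0),cv2.minEnclosingCircle(p[k][:,:2].astype(np.float32)))
im,d,K,D,T=cam('side'); cv2.imwrite('pics/s8.png',cv2.resize(im[140:400,80:480],None,fx=2,fy=2,interpolation=2))
E
```

```text
[0.47446504 0.0687256  0.28094998]
[[292. 169.]
 [289.  34.]]
{'yaw': np.float64(3.675102235571935), 'tail': array([0.51461786, 0.08629557]), 'front': array([0.60179649, 0.09189512]), 'z': np.float64(0.1392250708696976), 'width': np.float64(0.022013310187276668), 'len': np.float64(0.08735827253011594)}
[{'rect': [466.7, 125.9, 53.8, 45.5], 'score': 0.9}]
knob 1735 [[ 0.53595182 -0.06728921  0.07519484]
 [ 0.56782637 -0.03495567  0.0892234 ]] ((0.551646888256073, -0.05209994688630104), 0.018228905275464058)
```

View pics/w8.png

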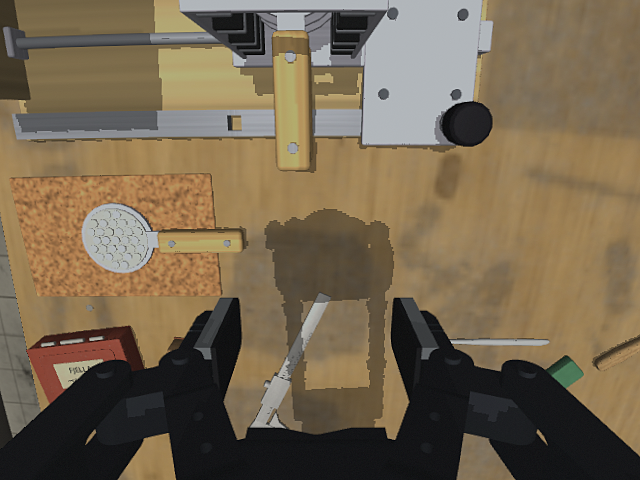

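View pics/s8.png

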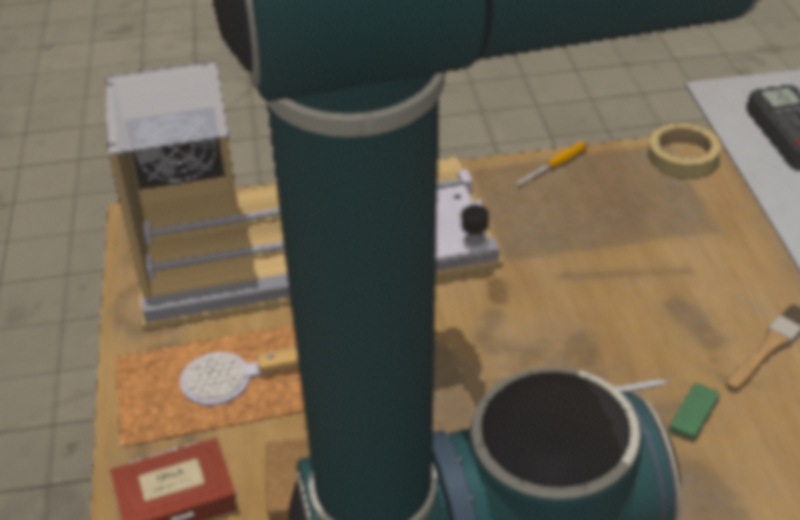

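Both views: dry plate flat in the middle of the mat, all three plates in with handles straight, no plates left on the table, knob down at (467,124). Next I'll index back.

Call:
carry_out(series="0.026 -0.04 0 0;0.026 -0.04 0 0;0.025 -0.0405 0 0;0 0 -0.05 0;0 0 -0.05 0;0 0 -0.05 0;0 0 -0.04 0;0 0 -0.018 0;0 0 0 0;0 0 0 0", jaw=1)

```text
time: 46.42
tool_pos: [0.5531, -0.0519, 0.0761]
tcp_rot: [3.14, 0.089, 0.005]
wrist_force: [0.5, -0.5, -0.3]
width: 0.999
grip_force: 0.0
```

Call:
carry_out(series="0 0 0 0;0 0 0 0;0 0 0 0;0 0 0 0;0 0 0 0;0 0 0 0;0 0 0 0", jaw=-1, grip_force=50)

```text
time: 47.3
tool_pos: [0.552, -0.0518, 0.0754]
tcp_rot: [3.14, 0.089, 0.002]
wrist_force: [-2.2, 0.3, 5.7]
width: 0.405
grip_force: 49.5
```

Call:
carry_out(series="0 0 0.008 0;0 0 0.008 0;0 0 0.002 0;0 0 0 0")

```text
time: 47.8
tool_pos: [0.5517, -0.0518, 0.0922]
tcp_rot: [3.14, 0.088, 0.001]
wrist_force: [5.2, -0.7, -6.6]
width: 0.402
grip_force: 50.5
```

Call:
carry_out(series="-0.0003 0.005 0 0;-0.0005 0.01 0 0;-0.0008 0.014 0 0;-0.0008 0.015 0 0;-0.0009 0.015 0 0;-0.0009 0.015 0 0;-0.0009 0.015 0 0;-0.0009 0.015 0 0;-0.0009 0.015 0 0;-0.0009 0.015 0 0;-0.0008 0.015 0 0;-0.0008 0.015 0 0;-0.0006 0.012 0 0;-0.0005 0.01 0 0;-0.0004 0.007 0 0;-0.0002 0.003 0 0;0 0 0 0;0 0 0 0")

```text
time: 50.05
tool_pos: [0.5404, 0.1444, 0.0918]
tcp_rot: [-3.14, -0.089, -0.0]
wrist_force: [4.8, 1.6, -7.3]
width: 0.401
grip_force: 50.8
```

Call:
carry_out(series="0 0 0 0;0 0 0 0;0 0 0 0", jaw=0.0)

```text
time: 50.42
tool_pos: [0.5396, 0.1444, 0.0924]
tcp_rot: [-3.14, -0.089, 0.002]
wrist_force: [-1.8, 1.9, 0.3]
width: 0.503
grip_force: 0.8
```

Call:
carry_out(series="0 0.002 0 0;0 0.002 0 0;0 0.002 0 0;0 0.0015 0 0;0 0.0015 0 0;0 0 0 0;0 0 0 0")

```text
time: 51.3
tool_pos: [0.5403, 0.1533, 0.0924]
tcp_rot: [-3.14, -0.088, -0.0]
wrist_force: [-0.3, 0.3, 1.1]
width: 0.502
grip_force: 0.4
```

Call:
carry_out(series="0 0.0015 0 0;0 0.0015 0 0;0 0 0 0;0 0 0 0")

```text
time: 51.8
tool_pos: [0.5402, 0.1548, 0.0923]
tcp_rot: [3.138, 0.09, -0.001]
wrist_force: [-0.1, -6.5, 1.8]
width: 0.502
grip_force: 3.4
```

Call:
carry_out(series="0 -0.003 0 0;0 -0.002 0 0;0 0 0 0;0 0 0 0", jaw=0.8)

```text
time: 52.3
tool_pos: [0.5403, 0.1515, 0.0923]
tcp_rot: [-3.14, -0.089, -0.0]
wrist_force: [0.1, -0.0, -0.3]
width: 0.904
grip_force: 0.0
```

Call:
carry_out(series="0 0 0.04 0;-0.02 0 0.05 0;-0.03 0.01 0.05 0;-0.02 0.03 0.04 0;0 0.02 0 0;0 0 0 0;0 0 0 0")

```text
time: 53.18
tool_pos: [0.4697, 0.2107, 0.2703]
tcp_rot: [3.139, 0.089, -0.005]
wrist_force: [-0.4, 0.0, 0.2]
width: 0.898
grip_force: 0.0
```

```bash
python3 - <<'E'
from h import *
s=bot.read_state(); print(s['tool_pos'])
im,d,K,D,T=cam('wrist'); cv2.imwrite('pics/w9.png',im); p=cloud(d,K,D,T)
k=(p[...,2]>.073)&(p[...,2]<.12)&(abs(p[...,0]-.541)<.03)&(abs(p[...,1]-.149)<.03)
print('knob',k.sum(),np.percentile(p[k][:,2],[50,95]),cv2.minEnclosingCircle(p[k][:,:2].astype(np.float32)))
u=proj([[.503,.287,.139],[.59,.292,.139]],K,D,T).round(); print(u)
x0,y0=u.min(0).astype(int)-22; x1,y1=u.max(0).astype(int)+22
print(handle(p,im,(max(x0,0),max(y0,0),x1,y1),.122,.155))
im,d,K,D,T=cam('side'); cv2.imwrite('pics/s9.png',cv2.resize(im[140:400,80:380],None,fx=2.3,fy=2.3,interpolation=2))
E
```

```text
[0.46965336 0.21071848 0.27032466]
knob 1742 [0.08745314 0.08889523] ((0.5403668284416199, 0.1501551866531372), 0.018151823431253433)
[[203. 177.]
 [192.  34.]]
{'yaw': np.float64(3.9009732264139143), 'tail': array([0.50266317, 0.28839063]), 'front': array([0.56549355, 0.29267505]), 'z': np.float64(0.13912479608217881), 'width': np.float64(0.022044005475943727), 'len': np.float64(0.06297629494016724)}
```

View pics/w9.png

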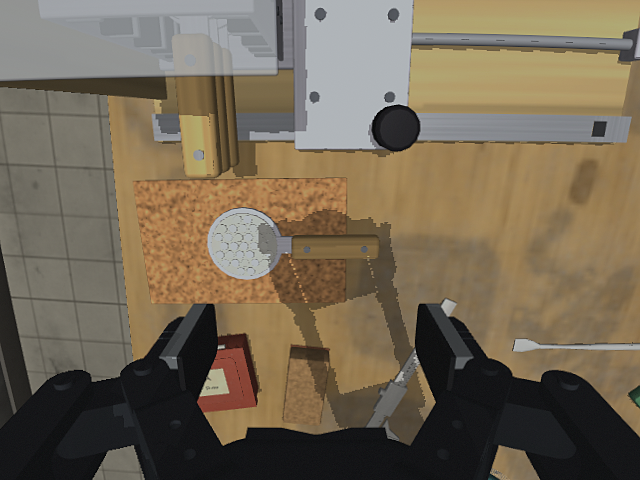

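View pics/s9.png

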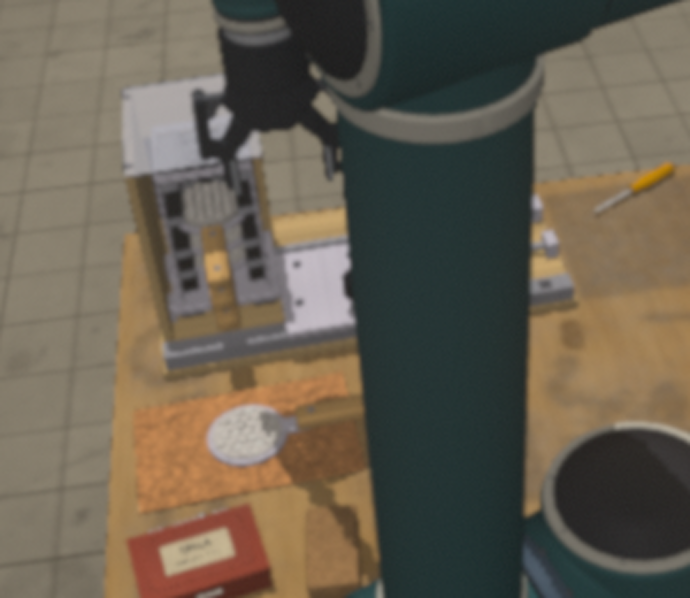

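The knob is down at the fan notch (396,128), and the handles are stacked and home under the roof. The dry plate is on the mat and the arm is clear. Handing in.

```bash
python3 -c "
from workcell import bot
print(bot.finish_job())"
```

```text
the job is handed in; nothing more can be done
None
```

The job is handed in at about 53 s of 210 s; the verdict came back empty, so these are my last camera checks: both low plates home in slots 1 and 2, the one tall plate on the table home in slot 3, the dry low plate flat on the cork mat, and the carriage locked at the fan with the knob down.

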